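# Clear the cover and purge the gas line

### The job

The slotted metal cover stands in the way of the gas valve's pull knob: set it down (do not drop it) flat in the empty low steel tray, slots up, and let go. Then purge the line: pull the valve's knob all the way out past its click, leave it fully out for two seconds or more, and push it fully home again. The valve block only stands on the bench, so do not drag or shove it along, and leave the other things where they are.

Things in the scene. Friction and masses are not known exactly. Their poses are not given: they have to be found in the camera images.
- cover: The obstacle: upside-down channel of bare bright aluminium sheet, 60 mm wide (its x), 170 mm long (its y), 55 mm high, eight cross bars with dark slots between them in its top, closed ends; 0.35 to 0.7 kg. Origin: centre of its underside; z up. Grip it across its 60 mm width from above.
- tray: Low open tray of dark steel, fixed to the bench, on the left or the right (a taller blue bin stands on the other side): 240 mm long (its x), 134 mm wide (its y), rim 22 mm high, walls 4 mm, floor about 4 mm thick. Origin: centre of its underside. The cover fits in only lengthwise (cover's y along tray's x, either way round).
- valve: Grey valve block 120 deep (x), 110 wide (y), 150 high, dial gauge on top; 6.5 kg, loose on rubber feet (slides at some 30 N). Origin: centre of its underside; -x points out of its front (x = -60 mm), towards the robot. A lip juts 15 mm from the front at 135 to 150 mm height, over the stem: a gripper straight down cannot reach the knob when home; lean it back about 40 degrees.
- knob_grip (a point): Centre of the valve's black round pull knob: a 46 mm diameter, 22 mm thick disc on a stem, its axis level along the valve's x, 75 mm above the bench. Home, this point is 27 mm in front of the block's front face. It moves with the knob; its axes are parallel to the valve's.
- knob (a joint): Travel of the knob in m: 0 fully home, 0.060 fully out at its stop (towards the valve's -x). A sprung click near each end takes up to about 15 N to pass (at about 8 and 52 mm); beyond it the spring carries the knob to its end and holds it.
- can: Bystander: tall aerosol can, 56 mm across, 170 mm high, standing. Origin: centre of its underside.
- jar: Bystander: glass jar with steel lid, 60 mm across, 100 mm high, standing. Origin: centre of its underside.
- wrench: Bystander: open-ended dark steel wrench 170 mm long, lying flat across the bench on the robot's side of the cover. Origin: middle of its underside, its length along its x.
There are look-alikes about, which are no part of the job. Leave any red look-alike of the cover alone.

How it is judged (in metres and radians):
On the way, in this order (a step that is already met when the one before it is completed fails the run):
1. the cover lies flat in the tray, slots up, let go (x of cover in the frame of tray between -0.04 and 0.04 m and y of cover in the frame of tray between -0.045 and 0.045 m and z of cover in the frame of tray below 0.012 m and angle between cover's own z axis and vertical below 0.1 rad and linear speed of cover below 0.05 m/s and contact force between the fingers and cover below 0.5 N), for 0.2 s.
2. the knob is fully out and stays so (1.8 s) (value of joint knob above 0.056 m), for 1.8 s.
At the end, for the whole second after the job is handed in: The cover lies still and flat in the tray with its slots up (within 40 mm of the tray's centre lengthwise and 45 mm across, underside less than 12 mm above the tray's underside, tilt under 0.1 rad), the knob is home (within 4 mm) and the valve block is within 20 mm of where it stood (x of cover in the frame of tray between -0.04 and 0.04 m and y of cover in the frame of tray between -0.045 and 0.045 m and z of cover in the frame of tray below 0.012 m and angle between cover's own z axis and vertical below 0.1 rad and linear speed of cover below 0.05 m/s and value of joint knob below 0.004 m and distance of valve from where it was at the start of the episode below 0.02 m); the robot touches nothing.
It fails at once if the valve block dragged or shoved 20 mm or more (distance of valve from where it was at the start of the episode above 0.02 m).
It fails at once if the cover dropped (linear speed of cover above 0.7 m/s and contact force between the fingers and cover below 0.5 N).
It fails at once if a bystander (can, jar or wrench) moved by more than 40 mm (distance of any of can, jar, wrench from where it was at the start of the episode above 0.04 m).
It also fails if it takes over 56 s, if anything falls off the work surface, if the arm or the gripper's body presses on something with over 40 N, if the wrist force passes 120 N, or if a joint passes its speed limit or range.

### The arm

A 6-joint arm with a two-finger parallel gripper is mounted at the origin on the work surface. World frame = base frame: x ahead of the robot, y to its left, z up, the work surface at z = 0. Lengths are in mm, angles in rad, forces in N, time in s.
With the tool pointing down it reaches from about 275 to 850 mm from the base axis. Payload 19 kg.
Tool frame: the origin (TCP) lies midway between the tips of the shut fingers; the grasp point (between the pads) lies 19 mm behind it (manip.grip_point_offset is the distance from the TCP to the grasp point, in mm); z points along the fingers, y is the line along which they close (so a half turn about z gives the same grasp; the last joint's range is limited). The gripper opens to 85 mm and grips with 20 to 120 N. Pads are 22 mm wide; open, the fingers measure 114 mm over their backs; the gripper's body (76 mm by 85 mm) begins 54 mm behind the grasp point. The pads swing forward as they close: fully open they stand 13 mm farther back than shut.
Start: joints at [1.043, 0.15, 1.437, -0, 1.554, -0.134], TCP at [220.629, 530.955, 231.267] pointing down, gripper open.
Joint ranges: [-2.8, 2.8], [-0.68, 2.1], [0.12, 2.68], [-1.39, 4.53], [0.16, 2.79], [-2.81, 2.81]. Speed limits (rad/s): [1.89, 1.89, 2.22, 3.01, 3.01, 3.01].

### API

Orientations are given as a 3x3 rotation matrix whose columns are the frame's x, y, z axes.
In Python, from plant import manip, jaws, eyes, close_job gives the robot as it stands. Calls block until the motion is done:
- manip.move_to(position, orientation): joint-space move of the TCP to a pose.
- manip.servo_line(position, rate=150, ori=None, force_limit=None): straight line of the TCP; ori=None keeps the orientation; rate is the mean speed in mm/s. With force_limit (N) it stops when the force on the tool has changed by that much, and returns True; else False.
- manip.set_joints(angles): joint-space move.
- jaws.grip(opening, newtons=None): finger opening in mm; newtons is the grip in N (None keeps the last); returns when the fingers have stopped.
- manip.wait(seconds).
- manip.ik(position, orientation): joint angles nearest the present ones, or None.
- eyes.camera(name): name is "scene" or "top" or "wrist"; returns a dict with "color" (400x640x3 uint8, red, green, blue), "vfov" (degrees; the focal length in pixels is half the picture's height over the tangent of half this angle, whatever the lens; pixels are square), "cx", "cy" (the principal point, pixels), "rvec" (rotation vector, rad) and "tvec" (3), from world to camera coordinates, as OpenCV has them. Camera axes: x right, y down, z forward; pixel columns grow to the right and rows downward; lengths in mm; the calibration is good to about 2 mm. A picture is of the moment at which its call begins. There is no depth.
A pose or a line that the arm cannot do raises manip.PlanningError and nothing moves.
- close_job(): hands the job in; it is judged then, once.
Readings, each from a call of its own:
- manip.read_time_s(): time.
- manip.read_joint_pos(): joint angles.
- manip.read_joint_velocities(): joint speeds.
- manip.read_effort(): joint torques, N m.
- manip.read_tool_pos(): TCP position.
- manip.read_tool_rot(): TCP orientation.
- manip.read_ft_force(): force on the tool from outside, world axes, zero at the start.
- manip.read_moment(): the same for the moment, N m.
- manip.read_grip_width(): finger opening in mm.
- manip.read_gripper_force(): force on a finger pad.
Only numpy, scipy, OpenCV 4.12 (cv2) and the standard library are available. Lean on these libraries where they do the work, as an engineer would, in place of code of your own. Each camera call takes 0.05 s, during which the arm holds its last target. There are 200 camera calls.

## Working session

There is one attempt and no reset: what is moved stays moved. The work goes in short steps, each a Python script; the robot and the scene stay as the last script left them, time stands still between calls to the robot, and variables do not carry over. Pictures are saved under pics/ and viewed, at most 10 in all, crops included, and the job is handed in when it is done.

```bash
mkdir -p pics; ls
cat > h.py <<'E'
import numpy as np, cv2
from plant import manip, jaws, eyes, close_job
def shot(name,fn):
    c=eyes.camera(name); cv2.imwrite('pics/'+fn+'.png',c['color'][:,:,::-1]); np.save('pics/'+fn+'.npy',c,allow_pickle=True); return c
def load(fn): return np.load('pics/'+fn+'.npy',allow_pickle=True).item()
def cam(c):
    f=200/np.tan(np.radians(c['vfov'])/2); K=np.array([[f,0,c['cx']],[0,f,c['cy']],[0,0,1.]])
    R=cv2.Rodrigues(np.array(c['rvec'],float))[0]; return K,R,np.array(c['tvec'],float).ravel()
def ray(c,uv):
    K,R,t=cam(c); d=R.T@np.linalg.inv(K)@np.array([uv[0],uv[1],1.]); return -R.T@t,d/np.linalg.norm(d)
def onplane(c,uv,z):
    o,d=ray(c,uv); return o+d*(z-o[2])/d[2]
def tri(c1,u1,c2,u2):
    o1,d1=ray(c1,u1);o2,d2=ray(c2,u2)
    s=np.linalg.lstsq(np.array([d1,-d2]).T,o2-o1,rcond=None)[0]
    a,b=o1+s[0]*d1,o2+s[1]*d2; return (a+b)/2,np.linalg.norm(a-b)
def proj(c,p):
    K,R,t=cam(c); q=K@(R@np.array(p,float)+t); return q[:2]/q[2]
E
python3 - <<'E'
from h import *
np.set_printoptions(precision=1,suppress=True)
a=shot('scene','s0');b=shot('top','t0')
for c in(a,b): print(c['color'].shape,c['vfov'],c['cx'],c['cy'],ray(c,(320,200)), [k for k in c])
cv2.imwrite('pics/both.png',cv2.resize(np.vstack([a['color'],b['color']])[:,:,::-1],None,fx=.75,fy=.75))
E
```

```text
pics
(400, 640, 3) 51.20390660202047 314.7781950262573 195.3462166823561 (array([ 868.5, -546.7,  811.3]), array([-0.4,  0.5, -0.8])) ['color', 'vfov', 'cx', 'cy', 'rvec', 'tvec']
(400, 640, 3) 49.28084682167657 321.9691274134175 205.15677471518032 (array([ 367. ,   -4.1, 1314.1]), array([ 0.1,  0. , -1. ])) ['color', 'vfov', 'cx', 'cy', 'rvec', 'tvec']
```

View pics/s0.png

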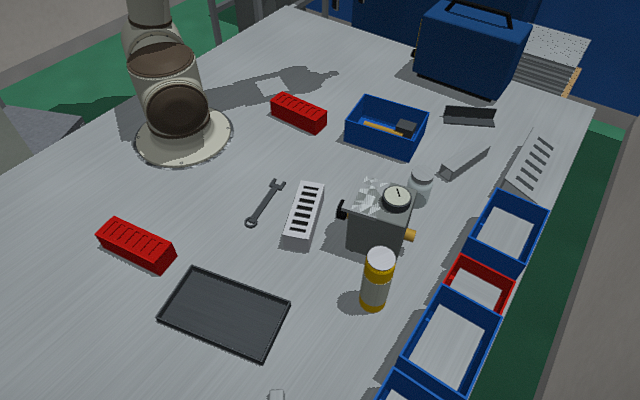

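View pics/t0.png

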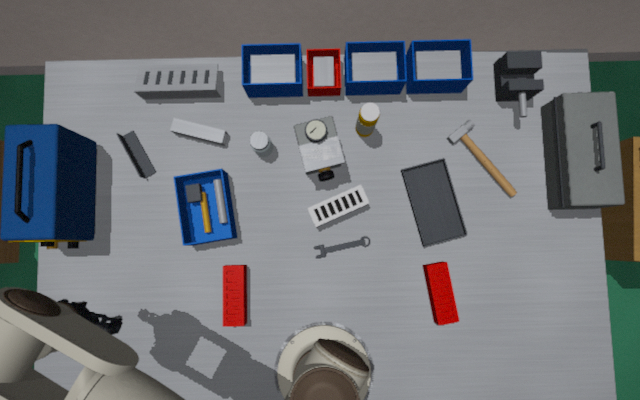

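Top view: the candidates for the cover are A, bright with dark slots in front of the knob, at (338,206). B is a grey slotted part at the back left, (178,80). Two red look-alikes are at (234,295) and (440,293). A fits: it is bare bright metal and stands before the valve knob at (325,175). The empty dark tray is at (433,202); the blue bin (205,208) is on the other side. Scene view: cover (303,213), knob (342,208), tray (225,313). I'll confirm A in one crop.

Run:
```python
from h import *
a=load('s0')['color'];b=load('t0')['color']
s=cv2.resize(a[165:265,260:420],None,fx=5,fy=5,interpolation=cv2.INTER_CUBIC)[:300*2,:]
x=cv2.resize(a[170:260,265:425],(800,450)[0:2],interpolation=cv2.INTER_CUBIC)
l=cv2.resize(a[170:260,270:370],(400,360),interpolation=cv2.INTER_CUBIC)
r=cv2.resize(b[150:240,285:385],(400,360),interpolation=cv2.INTER_CUBIC)
q=cv2.resize(b[50:105,120:230],(400,200),interpolation=cv2.INTER_CUBIC)
w=cv2.resize(b[255:335,215:255],(100,200));w2=cv2.resize(b[255:335,420:460],(100,200))
bot=np.hstack([q,w,w2,np.zeros((200,200,3),np.uint8)])
cv2.imwrite('pics/crop.png',np.vstack([np.hstack([l,r]),bot])[:,:,::-1])
```

```text
(no output)
```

View pics/crop.png

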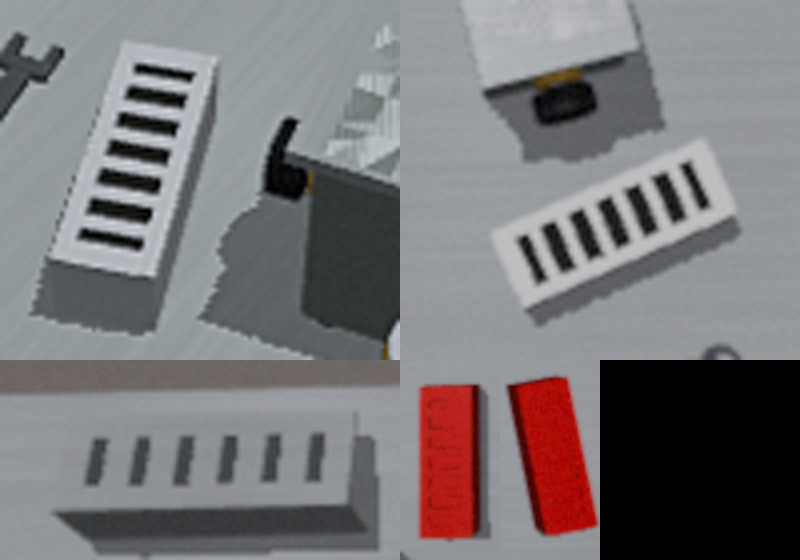

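A is confirmed: seven dark slots make eight bars, on bright sheet. B has six slots and is grey and wedge-like. Now I'll measure in two views.

```bash
python3 - <<'E'
from h import *
np.set_printoptions(precision=1,suppress=True)
a=load('s0');b=load('t0')
def blobs(c,box,thr,amin=8):
    x0,y0,x1,y1=box; g=cv2.cvtColor(c['color'],cv2.COLOR_RGB2GRAY)[y0:y1,x0:x1]
    n,l,st,ce=cv2.connectedComponentsWithStats((g<thr).astype(np.uint8),connectivity=4)
    return [(ce[i]+[x0,y0],st[i,4]) for i in range(1,n) if st[i,4]>=amin]
S=sorted(blobs(a,(286,182,322,236),70),key=lambda k:k[0][1]); T=sorted(blobs(b,(310,188,364,222),75),key=lambda k:k[0][0])
print(len(S),len(T),[k[1] for k in S],[k[1] for k in T])
if len(S)==len(T):
  # scene top (small v)= far from scene cam (y larger => left => top view small u)
  P=[tri(a,s[0],b,t[0]) for s,t in zip(S,T)]
  for p,e in P: print(p,e)
# corners of top faces, by hand from crop
cs=[(301,180),(324.5,184.2),(308.7,239),(282,234.5)]; ct=[(308,208),(362,184.5),(369.5,203.7),(316,227)]
import itertools
for u in ct: print('cover T on z55',onplane(b,u,55))
for u in cs: print('cover S on z55',onplane(a,u,55))
# tray
def dark(c,box,lo,hi):
    x0,y0,x1,y1=box; g=cv2.cvtColor(c['color'],cv2.COLOR_RGB2GRAY); m=np.zeros_like(g); m[y0:y1,x0:x1]=((g>lo)&(g<hi))[y0:y1,x0:x1]*255
    m=cv2.morphologyEx(m,cv2.MORPH_CLOSE,np.ones((3,3)));co=max(cv2.findContours(m,0,2)[0],key=cv2.contourArea);return co
for c,box,n in((b,(395,150,475,255),'T'),(a,(145,255,300,370),'S')):
    co=dark(c,box,-1,110); q=cv2.approxPolyDP(cv2.convexHull(co),6,True)[:,0]
    print(n,cv2.contourArea(co),q.tolist()); 
    for u in q: print(onplane(c,u,22))
# knob
for c,box,n in((b,(310,165,340,186),'T'),(a,(328,190,358,226),'S')):
    co=dark(c,box,-1,45); print('knob',n,cv2.boundingRect(co),cv2.minAreaRect(co),cv2.contourArea(co), onplane(c,cv2.minAreaRect(co)[0],75))
E
python3 - <<'E'
import sys; sys.path.insert(0,'.')
import cv2,os
os.chdir('.')
b=cv2.imread('pics/t0.png');a=cv2.imread('pics/s0.png')
cv2.imwrite('pics/crop2.png',cv2.hconcat([cv2.resize(b[90:190,280:380],(400,400),interpolation=2),cv2.resize(a[165:265,325:425],(400,400),interpolation=2)]))
E
```

```text
7 7 [np.int32(27), np.int32(43), np.int32(46), np.int32(49), np.int32(50), np.int32(52), np.int32(38)] [np.int32(22), np.int32(37), np.int32(36), np.int32(36), np.int32(36), np.int32(38), np.int32(22)]
[459.8   6.7  52.9] 2.0289311496208087
[468.  -12.3  53.3] 1.5260622781112363
[476.2 -32.7  52.9] 2.4477812955667697
[484.7 -53.4  53. ] 1.488372793795602
[493.3 -73.8  53. ] 2.0497282261188188
[502.2 -94.5  53.5] 3.003461432593797
[ 509.2 -113.4   52.5] 3.058273961771891
cover T on z55 [477.2  32.9  55. ]
cover T on z55 [ 542.4 -125.7   55. ]
cover T on z55 [ 485.8 -145.7   55. ]
cover T on z55 [421.6  10.9  55. ]
cover S on z55 [427.2  12.7  55. ]
cover S on z55 [482.9  34.9  55. ]
cover S on z55 [ 547.8 -120.6   55. ]
cover S on z55 [ 492.2 -145.2   55. ]
T 3601.5 [[443, 158], [466, 234], [424, 247], [401, 170]]
[ 622.  -374.9   22. ]
[ 392.5 -432.    22. ]
[ 357. -306.   22.]
[ 588.3 -247.1   22. ]
S 7704.5 [[191, 265], [290, 301], [262, 365], [156, 321]]
[ 364.3 -307.7   22. ]
[ 593.7 -249.8   22. ]
[ 630.3 -382.    22. ]
[ 403.  -438.6   22. ]
knob T (318, 170, 16, 11) ((325.5500183105469, 175.14999389648438), (8.854375839233398, 14.862703323364258), 71.56504821777344) 106.0 [569.  -19.9  75. ]
knob S (336, 200, 11, 20) ((341.0, 209.5), (19.0, 10.0), 90.0) 90.5 [568.1 -23.2  75. ]
```

View pics/crop2.png

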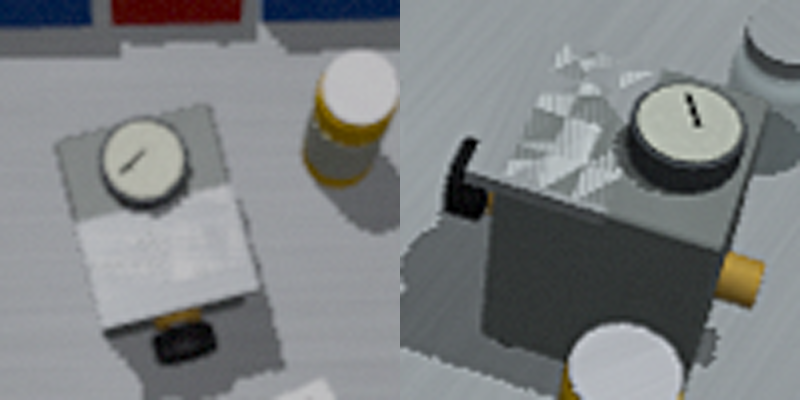

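The slots triangulate to z≈53 (55 expected). The cover's centre is about (485,-54), its long axis at 112.4°. The tray is at about (494,-342), its x axis at about 14°. The crop shows the valve top with its lip edge at T (306,173)-(345,162.5), and the knob below the lip at (325.5,175). Next I'll compute the valve pose and check IK.

Run:
```python
from h import *
np.set_printoptions(precision=2,suppress=True)
a=load('s0');b=load('t0')
for n,u in dict(bl=(293.8,127),br=(332,116.3),fr=(345,162.5),fl=(305.8,173.3)).items(): print(n,onplane(b,u,150))
# scene: top corners lip-left(near camera) etc from crop2 (4x, origin 325,165)
for n,u in dict(lipright=(325+(490-400)/4,165+178/4),backright=(325+(728-400)/4,165+250/4),backleft=(325+(768-400)/4,165+97/4)).items(): print(n,u,onplane(a,u,150))
print('tri lip right',tri(a,(325+72/4,165+172/4),b,(345,162.5)),'tri br',tri(a,(407,227.5),b,(332,116.3)))
print('knob tri',tri(a,(341,209.5),b,(325.5,175.2)))
for s,t in (((191,265),(424,247)),((290,301),(401,170)),((262,365),(443,158)),((156,321),(466,234))): print('rim',*tri(a,s,b,t))
print('can',onplane(b,(369.5,112),170),'wr',onplane(b,(342,246),5),'jar',onplane(b,(260,141),100))
def down(yaw):  # tool y at yaw
    y=np.array([np.cos(yaw),np.sin(yaw),0]);z=np.array([0,0,-1.]);return np.column_stack([np.cross(y,z),y,z])
for g in (22.4,202.4,-157.6): print('grasp',g,manip.ik([485,-54.5,20],down(np.radians(g))),manip.ik([485,-54.5,200],down(np.radians(g))))
for g in (104.2,-75.8): print('place',g,manip.ik([494,-342,20],down(np.radians(g))))
print(manip.grip_point_offset,manip.read_grip_width())
```

```text
bl [691.36  64.6  150.  ]
br [718.95 -40.27 150.  ]
fr [590.21 -72.33 150.  ]
fl [562.99  34.27 150.  ]
lipright (347.5, 209.5) [609.52 -68.8  150.  ]
backright (407.0, 227.5) [729.7  -39.47 150.  ]
backleft (417.0, 189.25) [700.23  64.03 150.  ]
tri lip right (array([594.64, -70.08, 144.92]), np.float64(8.5331519137333)) tri br (array([724.88, -38.06, 143.94]), np.float64(9.220963288245981))
knob tri (array([568.15, -20.59,  72.7 ]), np.float64(2.715381056307544))
rim [ 358.06 -306.52   14.23] 3.377087432231435
rim [ 590.33 -247.79   14.71] 2.1655771421081753
rim [ 625.35 -379.05    6.42] 0.7823285839215621
rim [ 393.18 -436.81    6.03] 1.0708017770223937
can [ 722.54 -140.75  170.  ] wr [365.3  -65.03   5.  ] jar [666.85 164.   100.  ]
grasp 22.4 [-0.27  0.15  1.9  -0.    1.1  -0.66] [-0.27 -0.02  1.68 -0.    1.48 -0.66]
grasp 202.4 [-0.27  0.15  1.9  -0.    1.1   2.48] [-0.27 -0.02  1.68 -0.    1.48  2.48]
grasp -157.6 [-0.27  0.15  1.9  -0.    1.1   2.48] [-0.27 -0.02  1.68 -0.    1.48  2.48]
place 104.2 [-0.73  0.36  1.63 -0.    1.16 -2.55]
place -75.8 [-0.73  0.36  1.63 -0.    1.16  0.59]
18.700000000000003 85.13770819847014
```

```bash
cat >> h.py <<'E'
def down(deg):
    r=np.radians(deg);y=np.array([np.cos(r),np.sin(r),0]);z=np.array([0,0,-1.]);return np.column_stack([np.cross(y,z),y,z])
E
python3 - <<'E'
from h import *
np.set_printoptions(precision=2,suppress=True)
manip.move_to([485,-54.5,260],down(22.4))
c=shot('wrist','w1'); print(manip.read_time_s(),c['vfov'],ray(c,(320,200)))
for p in ([485,-54.5,55],[568,-21,75],[494,-342,22]): print(proj(c,p))
E
```

```text
2.4417 61.24972693983401 (array([454.11,  21.32, 402.73]), array([ 0.11, -0.29, -0.95]))
[321.61 171.71]
[411.39 177.  ]
[249.46 353.99]
```

View pics/w1.png

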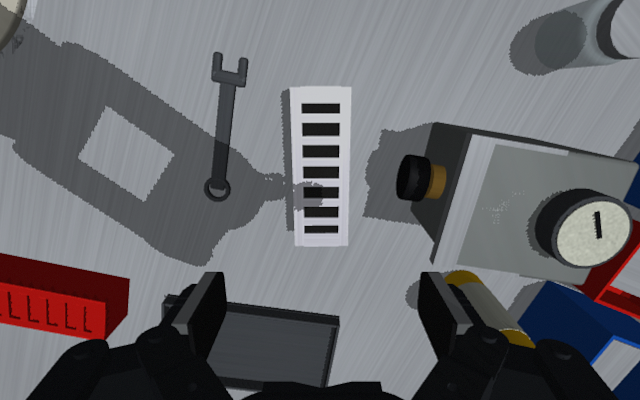

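The wrist view shows the seven slots centred at (320,172), where (322,172) was predicted, and the cover upright in the image, so the yaw is right. The knob is at about (412,178), with (411,177) predicted. I'll grasp and lift.

Run:
```python
from h import *
np.set_printoptions(precision=2,suppress=True)
print(manip.servo_line([485,-54.5,18],rate=150,force_limit=15))
jaws.grip(50,60); print('w',manip.read_grip_width(),manip.read_gripper_force(),manip.read_tool_pos())
f0=manip.read_ft_force()
manip.servo_line([485,-54.5,60],rate=60); print(manip.read_grip_width(),manip.read_ft_force()-f0)
manip.servo_line([485,-54.5,200],rate=200)
shot('scene','s1'); print(manip.read_grip_width(),manip.read_time_s())
```

```text
False
w 59.30758407174154 65.47250390052795 [485.26 -54.55  18.61]
59.16435414665252 [ 1.81 -0.74 -9.62]
59.09935974343825 6.3167
```

Run:
```python
from h import *
np.set_printoptions(precision=2,suppress=True)
R=down(-75.8)
manip.move_to([493,-342,200],R); print(manip.read_grip_width(),manip.read_time_s())
manip.servo_line([493,-342,50],rate=150)
print(manip.servo_line([493,-342,18],rate=25,force_limit=8),manip.read_tool_pos(),manip.read_ft_force())
shot('scene','s2');shot('wrist','w2');c=shot('top','t2'); print(manip.read_time_s())
x=cv2.resize(load('s2')['color'][220:380,120:320],(500,400))
y=cv2.resize(c['color'][140:260,380:480],(300,360));y=cv2.copyMakeBorder(y,0,40,0,0,0)
cv2.imwrite('pics/place.png',np.hstack([x,y])[:,:,::-1])
```

```text
59.05315714272346 7.5
True [ 492.9  -341.9    22.62] [-3.12  1.74  8.01]
9.8083
```

View pics/place.png

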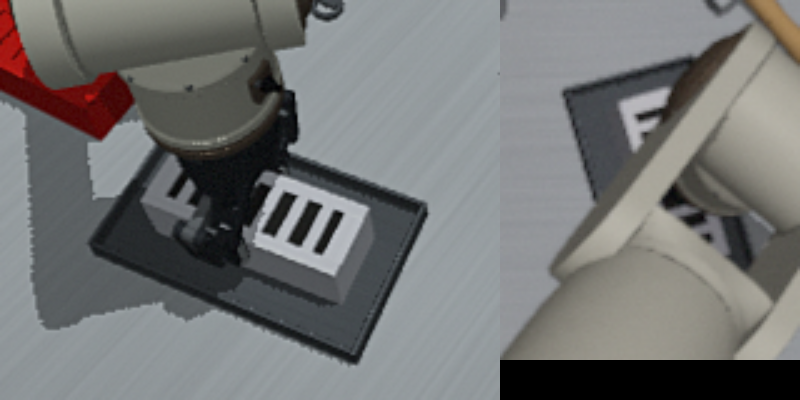

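The cover sits inside the tray walls, lengthwise, with contact at TCP z=22.6 (18.6 at the grasp plus the 4 mm floor). I'll release, retreat, and go to a leaned standoff before the knob.

```bash
cat >> h.py <<'E'
VY=np.radians(14.1); vx=np.array([np.cos(VY),np.sin(VY),0]); vy=np.array([-vx[1],vx[0],0])
L=np.radians(40); tz=np.sin(L)*vx-np.array([0,0,np.cos(L)])
def lean(s): return np.column_stack([np.cross(s*vy,tz),s*vy,tz])
E
python3 - <<'E'
from h import *
np.set_printoptions(precision=2,suppress=True)
jaws.grip(78); print(manip.read_grip_width(),manip.read_gripper_force())
p=manip.read_tool_pos(); manip.servo_line([p[0],p[1],200],rate=200)
K=np.array([567,-21,75.])
for s in(1,-1): print(s,manip.ik(K-80*tz,lean(s)),manip.ik(K+17*tz,lean(s)),manip.ik(K+17*tz-62*vx,lean(s)))
s=1 if manip.ik(K+17*tz,lean(1)) is not None and abs(manip.ik(K+17*tz,lean(1))[5])<2 else -1
manip.move_to(K-120*tz-30*vx,lean(s))
jaws.grip(85)
c=shot('wrist','w3');shot('scene','s3');shot('top','t3'); print(s,manip.read_time_s(),proj(c,K))
w1=load('w1'); print(proj(w1,K))
A=cv2.resize(w1['color'][120:270,350:450],(400,600)); h,w=400,640
u,v=proj(c,K).astype(int); x0=max(0,u-100);y0=max(0,v-100);print(x0,y0)
cv2.imwrite('pics/knob.png',np.hstack([A,cv2.resize(c['color'][y0:y0+200,x0:x0+200],(400,400)) if 0 else cv2.copyMakeBorder(cv2.resize(c['color'],(400,250)),0,350,0,0,0)])[:,:,::-1])
E
```

```text
78.49242503034334 0.0
1 [-0.5  -0.27  2.19  0.66  0.78 -2.69] [-0.38 -0.01  2.16  0.8   0.55 -2.8 ] None
-1 [-0.5  -0.27  2.19  0.66  0.78  0.45] [-0.38 -0.01  2.16  0.8   0.55  0.34] [-0.5  -0.14  2.27  0.83  0.63  0.24]
-1 12.7083 [318.42 165.46]
[410.49 176.63]
218 65
```

View pics/w3.png

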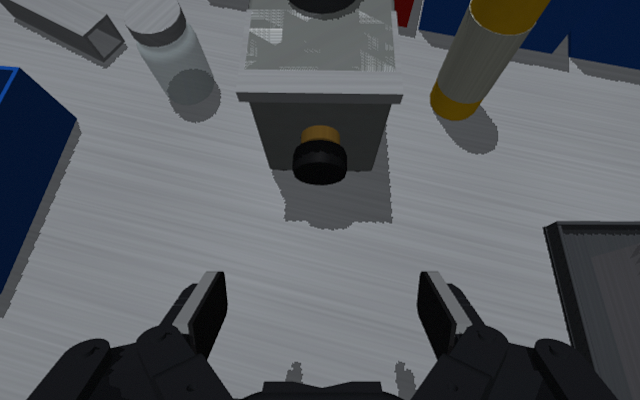

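The wrist view shows the knob at about (320,163), with (318,165) predicted. The lip is level at rows 93–103, so the yaw is good. Now I'll triangulate the knob blob between the two wrist views and check the cover.

Run:
```python
from h import *
np.set_printoptions(precision=2,suppress=True)
a,b=load('w1'),load('w3'); C=[]
for c,(x0,y0,x1,y1) in((a,(385,145,450,210)),(b,(280,120,360,195))):
    g=c['color'][y0:y1,x0:x1].max(2); m=(g<50).astype(np.uint8)
    n,l,st,ce=cv2.connectedComponentsWithStats(m); i=1+np.argmax(st[1:,4])
    r=cv2.boundingRect((l==i).astype(np.uint8)); C.append((x0+r[0]+r[2]/2-.5,y0+r[1]+r[3]/2-.5)); print(r,st[i,4],C[-1])
print(tri(a,C[0],b,C[1]), onplane(b,C[1],75), onplane(a,C[0],75))
# yaw check: lip lower front corners in w3 at z~142
p,q=onplane(b,(238,94),150),onplane(b,(402,96),150); d=p-q; print(p,q,(p+q)/2-12*vx,np.linalg.norm(d),np.degrees(np.arctan2(-d[0],d[1])))
# cover in tray
t=load('t3');s=load('s3')
for c,n in((t,'T'),(s,'S')):
    box=(400,155,470,250) if n=='T' else (150,260,295,370)
    x0,y0,x1,y1=box; m=(c['color'][y0:y1,x0:x1].min(2)>150).astype(np.uint8); m[[0,-1]]=0
    m=cv2.morphologyEx(m,cv2.MORPH_OPEN,np.ones((2,2)))
    co=max(cv2.findContours(m,0,2)[0],key=cv2.contourArea); r=cv2.minAreaRect(co); print(n,r,onplane(c,np.array(r[0])+[x0,y0],58))
y=cv2.resize(t['color'][145:260,390:480],(360,460));x=cv2.resize(s['color'][250:375,145:300],(440,355));x=cv2.copyMakeBorder(x,0,105,0,0,0)
cv2.imwrite('pics/placed.png',np.hstack([y,x])[:,:,::-1])
```

```text
(11, 0, 54, 65) 2336 (422.5, 177.0)
(0, 0, 80, 65) 4152 (319.5, 152.0)
(array([580.35, -17.75,  72.11]), np.float64(2.249876597769326)) [579.83 -18.71  75.  ] [578.24 -16.77  75.  ]
[566.93  32.53 150.  ] [591.39 -71.72 150.  ] [567.52 -22.52 150.  ] 107.07942645646347 13.202806597060528
T ((38.52874755859375, 44.87038803100586), (59.345706939697266, 20.715009689331055), 72.75853729248047) [ 492.2  -345.68   58.  ]
S ((72.41780090332031, 42.71917724609375), (85.7911605834961, 30.31365966796875), 20.556047439575195) [ 500.66 -342.95   58.  ]
```

View pics/placed.png

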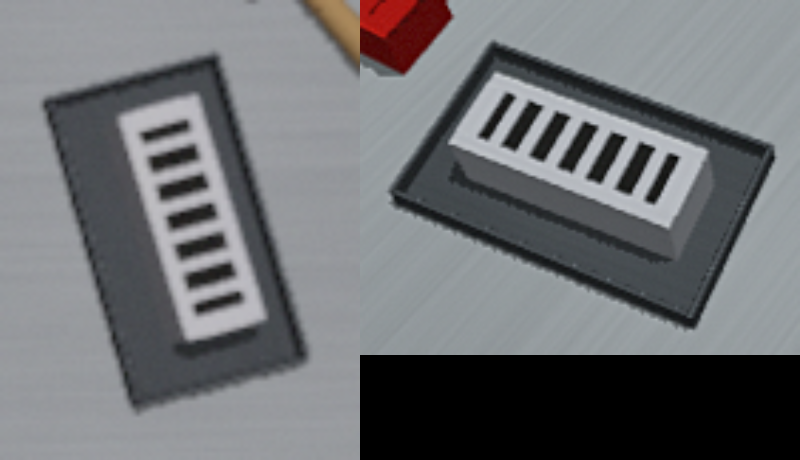

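The cover lies centred in the tray, slots up: it is at T (492,-346) and the tray at T (490,-340). The knob mask merged with the dark block front, so I'll redo it with a tighter threshold.

Run:
```python
from h import *
np.set_printoptions(precision=2,suppress=True)
a,b=load('w1'),load('w3')
for th in(22,28,34):
  C=[]
  for c,(x0,y0,x1,y1) in((a,(385,145,440,210)),(b,(280,130,360,195))):
    g=c['color'][y0:y1,x0:x1].max(2); m=cv2.morphologyEx((g<th).astype(np.uint8),cv2.MORPH_OPEN,np.ones((3,3)))
    n,l,st,ce=cv2.connectedComponentsWithStats(m); i=1+np.argmax(st[1:,4])
    r=st[i,:4]; C.append((x0+r[0]+r[2]/2-.5,y0+r[1]+r[3]/2-.5)); print(th,r,st[i,4],C[-1])
  print(tri(a,C[0],b,C[1]))
print('hand',tri(a,(413,178),b,(320,162.5)),manip.read_grip_width())
```

```text
22 [12 10 34 47] 1109 (np.float64(413.5), np.float64(178.0))
22 [13 10 54 45] 1892 (np.float64(319.5), np.float64(162.0))
(array([570.39, -21.09,  75.07]), np.float64(0.010644534146006794))
28 [12 10 34 47] 1201 (np.float64(413.5), np.float64(178.0))
28 [12 10 55 45] 2024 (np.float64(319.0), np.float64(162.0))
(array([569.9 , -20.89,  76.08]), np.float64(0.29652074924385163))
34 [12 10 34 47] 1302 (np.float64(413.5), np.float64(178.0))
34 [12 10 55 45] 2100 (np.float64(319.0), np.float64(162.0))
(array([569.9 , -20.89,  76.08]), np.float64(0.29652074924385163))
hand (array([570.33, -21.46,  74.26]), np.float64(0.23791278444235728)) 85.25735681398446
```

K ≈ (570,-21,75.5) with a residual under 0.3 mm and the height as expected. I'll approach leaned back, grip the rim and pull.

Run:
```python
from h import *
np.set_printoptions(precision=2,suppress=True)
R=lean(-1); K=np.array([569.7,-21,75.]); G=K+20*tz-2*vx
manip.servo_line(G-100*tz,rate=150)
print('touch',manip.servo_line(G,rate=100,force_limit=8))
f0=manip.read_ft_force(); jaws.grip(30,75); p0=manip.read_tool_pos(); print(manip.read_grip_width(),manip.read_gripper_force(),p0-G,manip.read_ft_force()-f0)
print('stop',manip.servo_line(p0-65*vx,rate=30,force_limit=24))
p=manip.read_tool_pos(); print((p-p0)@vx,manip.read_ft_force()-f0,manip.read_grip_width())
shot('scene','s4');shot('top','t4');shot('wrist','w4');print(manip.read_time_s())
```

```text
touch False
44.21414892756195 73.00808429718018 [-0.42  0.71  0.36] [-17.62   4.57  16.4 ]
stop True
-1.2671159932649438 [-1.72  1.52  5.94] 44.03822155585813
15.4667
```

Gripping had preloaded the tool, and relieving that preload tripped the limit after 1.3 mm. The tool is nearly unloaded now, so I'll continue the pull.

Run:
```python
from h import *
np.set_printoptions(precision=2,suppress=True)
p0=manip.read_tool_pos(); 
for d in (12,44,65):
    q=manip.read_tool_pos()
    st=manip.servo_line(p0-d*vx,rate=30,force_limit=24)
    p=manip.read_tool_pos(); print(d,st,(p-p0)@vx,manip.read_ft_force()@vx,manip.read_ft_force()[2],manip.read_grip_width())
    if st: break
shot('scene','s4');shot('top','t4');shot('wrist','w4');print(manip.read_time_s())
a=load('s4')['color'];b=load('t4')['color'];w=load('w4')['color']
cv2.imwrite('pics/pull.png',np.vstack([np.hstack([cv2.resize(a[165:265,260:420],(400,250)),cv2.resize(b[90:190,260:420],(400,250))]),cv2.copyMakeBorder(cv2.resize(w,(480,300)),0,0,0,320,0)])[:,:,::-1])
```

```text
12 False -12.102379606439177 -2.206542232102038 4.494934141777986 44.17829449215553
44 False -44.21165941922921 2.848002483954655 4.068165613945528 44.21529294907564
65 True -60.68899109284265 -1.5671382600718875 1.4775666002897463 44.05926462010055
17.9333
```

View pics/pull.png

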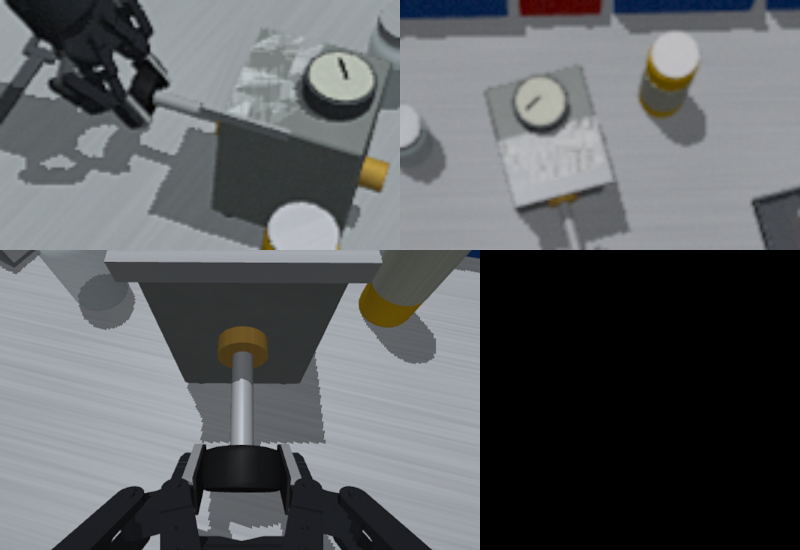

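The knob is fully out, held between the pads on a long bare stem: 62 mm of tool travel, then the stop. I'll dwell, then push home.

Run:
```python
from h import *
np.set_printoptions(precision=2,suppress=True)
def gauge(fn):
    g=cv2.cvtColor(load(fn)['color'],cv2.COLOR_RGB2GRAY)[85:165,285:350].astype(np.float32); return g
s,_=cv2.phaseCorrelate(gauge('t0'),gauge('t4'),cv2.createHanningWindow((65,80),cv2.CV_32F)); print('valve shift px',s,'(~2.6 mm/px)')
manip.wait(2.6)
p0=manip.read_tool_pos(); print(manip.read_ft_force()@vx)
for d in (14,44,66):
    st=manip.servo_line(p0+d*vx,rate=30,force_limit=24)
    p=manip.read_tool_pos(); print(d,st,(p-p0)@vx,manip.read_ft_force()@vx,manip.read_grip_width())
    if st: break
shot('wrist','w5');shot('top','t5');print(manip.read_time_s())
```

```text
valve shift px (0.29054322431132107, 0.5253983582946447) (~2.6 mm/px)
-2.3895088775261377
14 False 14.113456420900693 4.788290275469234 43.82780721591822
44 False 44.291919581034286 -1.1831515183987749 43.69276357108923
66 True 60.529135244166916 -8.478342557915532 43.854926305063195
22.9667
```

Run:
```python
from h import *
np.set_printoptions(precision=2,suppress=True)
jaws.grip(85); p=manip.read_tool_pos(); manip.servo_line(p-3*tz,rate=30); 
manip.servo_line(np.array([569.7,-21,75.])-120*tz-30*vx,rate=120)
c=shot('wrist','w6');shot('top','t6');shot('scene','s6');print(manip.read_time_s(),manip.read_ft_force())
x0,y0=280,130; b=c
m=cv2.morphologyEx((b['color'][130:215,280:360].max(2)<28).astype(np.uint8),cv2.MORPH_OPEN,np.ones((3,3)))
n,l,st,ce=cv2.connectedComponentsWithStats(m); i=1+np.argmax(st[1:,4]); print(st[i])
A=load('w3')['color'][60:220,210:430];B=c['color'][60:220,210:430]
cv2.imwrite('pics/home.png',np.hstack([cv2.resize(A,(400,300)),cv2.resize(B,(400,300))])[:,:,::-1])
```

```text
25.2917 [ 0.55 -0.68 -1.01]
[  14   13   55   45 2025]
```

View pics/home.png

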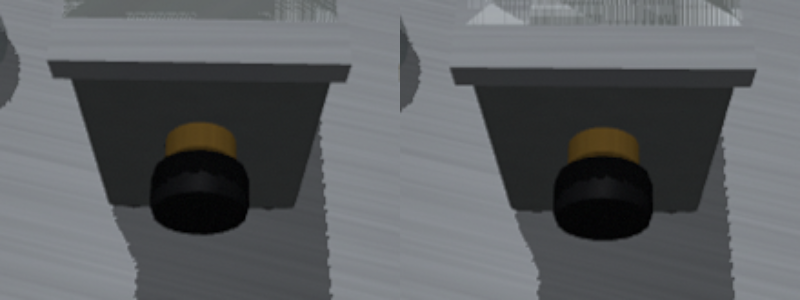

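The before and after crops look the same. The knob sits at the same distance from the block as at the start (home), and both have shifted only about 3 px (2–3 mm). The gripper is clear, so I'll hand in.

```bash
python3 -c "
from h import *
print(close_job())"
```

```text
the job is handed in; nothing more can be done
None
```

The job is handed in at about 25 s of the 56 s limit (no verdict was returned): the cover lies flat in the tray with its slots up, the knob was pulled to its stop, held out over 2.6 s and pushed home, and the valve block shifted only about 2–3 mm.

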